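Roll the copper pipe into the welding vee and clamp it

TASK

Roll the copper pipe off its ledge, without picking it up, so that it drops into the vee groove in the middle of the blue welding fixture, and let go so that it centres itself. Then swing the red-handled clamp arm down until its foot rests on the pipe. Leave the grey pipe on its own ledge.

Things in the scene. Friction and masses are not known exactly. Their poses are not given: they have to be found in the camera images.
- copper_pipe_center (a point): centre of the copper pipe (on its axis, half-way along): 42 mm outer diameter, 160 mm long, about 0.28 kg. Site x runs along the pipe; y and z turn as it rolls. It starts on one of the fixture's ledges, parallel to the vee, resting against the yellow kerb, its axis 85 mm to the side of the vee's middle and 62 mm above the bench; it overhangs the kerb and can be pushed from outside.
- steel_pipe_center (a point): centre of the grey painted steel pipe, same size as the copper one (42 mm diameter, 160 mm long), lying in the same way on the other ledge.
- fixture: fixed blue fixture; origin on the bench under the vee's middle; x along the vee towards the hinge, z up. 90 deg vee, x -70 to 70 mm, bottom z 15, edges y +-30, z 45; a pipe in it has its axis at y 0, z 45. Beyond each edge a ledge slopes 4 deg down and outwards to y +-104, z 40, with a yellow kerb (5 high, 6 thick, top z 45) at its outer end. Free bench beside it.
- clamp (a joint): clamp arm angle (rad); stiff hinge, stays where left, 2 N at the handle moves it. Hinge line along fixture y at x 108, z 86 mm. 0: level over the vee towards -x, rubber foot touching a pipe in the vee; positive opens upwards, 1.57 upright. Arm 16 wide, 10 thick; red cross-bar handle (20 dia, 56 long, along y), centre at x 108 - 140 cos(angle), y 0, z 86 + 140 sin(angle) mm.

How it is judged:
By the outcome, as a careful person would: the job done as asked, in the order asked, and still so for the second after the job is handed in, with the robot touching nothing.
It also fails if it takes over 53 s, if anything falls off the work surface, if the arm or the gripper's body presses on something with over 40 N, if the wrist force passes 120 N, or if a joint passes its speed limit or range.

ROBOT

A 6-joint arm with a two-finger parallel gripper is mounted at the origin on the work surface. World frame = base frame: x ahead of the robot, y to its left, z up, the work surface at z = 0. Lengths are in mm, angles in rad, forces in N, time in s.
With the tool pointing down it reaches from about 275 to 825 mm from the base axis. Payload 4.9 kg.
Tool frame: the origin (TCP) lies at the very end of the fingers, on their centre line; the grasp point (between the pads) lies 19 mm behind it; z points along the fingers, y is the direction in which the jaws open and shut (so a half turn about z gives the same grasp; the last joint's range is limited). The gripper opens to 85 mm and grips with 20 to 120 N. Pads are 22 mm wide; open, the fingers measure 114 mm over their backs; the gripper's body (76 mm by 85 mm) begins 54 mm behind the grasp point. The pads swing forward as they close: fully open they stand 13 mm farther back than shut.
Start: joints at [-1.399, 0.326, -0.193, 1.052, 0, 1.437], TCP at [165.593, -524.497, 231.281] pointing down, gripper open.
Joint ranges: [-2.65, 2.65], [-0.97, 1.79], [-1.3, 1.35], [-1.93, 2.1], [-1.47, 1.37], [-3.14, 3.14]. Speed limits (rad/s): [2.57, 2.57, 3.14, 3.14, 3.14, 3.14].

INTERFACE

Orientations are given as [roll, pitch, yaw] about the fixed x, y, z axes, in that order (R = Rz(yaw) Ry(pitch) Rx(roll)).
In Python, from bench import bot, solve_ik, imaging gives the robot as it stands. Calls block until the motion is done:
- bot.move_ptp(position, orientation): joint-space move of the TCP to a pose.
- bot.movel(position, rot=None, max_speed=150, threshold=None): straight line of the TCP; rot=None keeps the orientation; max_speed is the mean speed in mm/s. With threshold (N) it stops when the force on the tool has changed by that much, and returns True; else False.
- bot.move_j(angles): joint-space move.
- bot.grip(opening, effort=None): opening from 0.0 (shut) to 1.0 (fully open); effort is the grip in N (None keeps the last); returns when the fingers have stopped.
- bot.dwell(seconds).
- solve_ik(position, orientation): joint angles nearest the present ones, or None.
- bot.get_state(): the state.
- imaging.capture(name): name is "scene" or "top"; returns the picture (420x560x3 uint8, blue, green, red); there is no depth.
- imaging.camera_model(name): a dict with "K" (3x3 intrinsics, pixels), "position" and "rotation" of the camera in the world. Camera axes: x right, y up, looking along -z (the intrinsics and any distortion apply to the point x, -y, -z); pixel columns grow to the right and rows downward; lengths in mm; the calibration is good to about 2 mm. A picture is of the moment at which its call begins. camera_model takes no time and is no camera call.
A pose or a line that the arm cannot do raises bot.IKError and nothing moves.
- bot.sign_off(): hands the job in, once; it reports no verdict.
The state is a dict: "t": time; "qpos": joint angles; "joint_velocities": joint speeds; "effort": joint torques, N m; "tcp_pos": TCP position; "orientation": TCP orientation; "contact_force": force on the tool from outside, world axes, zero at the start; "wrist_torque": the same for the moment, N m; "opening": opening from 0.0 (shut) to 1.0 (fully open).
Only numpy, scipy, OpenCV 4.12 (cv2) and the standard library are available. Lean on these libraries where they do the work, as an engineer would, in place of code of your own. Each camera call takes 0.05 s, during which the arm holds its last target. There are 200 camera calls.

## Working session

There is one attempt and no reset: what is moved stays moved. The work goes in short steps, each a Python script; the robot and the scene stay as the last script left them, time stands still between calls to the robot, and variables do not carry over. Pictures are saved under pics/ and viewed, about 8 in all and at most 12, crops included, and the job is handed in when it is done.

```bash
ls; mkdir -p pics; python3 - <<'E'
from bench import bot, imaging
import cv2, numpy as np
for n in ("scene","top"):
    cv2.imwrite(f"pics/{n}0.png", imaging.capture(n)); m=imaging.camera_model(n)
    print(n,{k:np.round(v,3).tolist() if not isinstance(v,str) else v for k,v in m.items()})
print(bot.get_state())
E
```

```text
pics
scene {'K': [[466.204, 0.0, 284.868], [0.0, 466.204, 207.664], [0.0, 0.0, 1.0]], 'position': [1011.832, 296.098, 667.331], 'rotation': [0.711, -0.008, 2.071]}
top {'K': [[527.665, 0.0, 277.604], [0.0, 527.665, 215.837], [0.0, 0.0, 1.0]], 'position': [500.824, 22.226, 715.836], 'rotation': [0.112, 0.021, -1.571]}
{'t': 0.1, 'qpos': array([-1.39921474e+00,  3.26861810e-01, -1.93465434e-01,  1.05202889e+00,
       -4.95735452e-06,  1.43656954e+00]), 'joint_velocities': array([-2.86566412e-04, -1.11547494e-03,  3.27263288e-03,  4.59453823e-04,
        1.92971758e-04, -2.81030796e-05]), 'effort': array([ 1.05912342e-03, -4.44238544e+01,  2.63037908e+01,  7.91807746e-03,
       -1.25687225e-04,  8.92550162e-06]), 'tcp_pos': array([ 165.49071149, -523.96426533,  230.59148933]), 'orientation': array([-3.14004621e+00, -2.03827490e-04,  3.05808221e-01]), 'contact_force': array([ 0.05350868,  0.07995095, -0.97683419]), 'wrist_torque': array([ 0.012569  , -0.02041559,  0.01859075]), 'opening': 1.0004257782417452}
```

View pics/scene0.png

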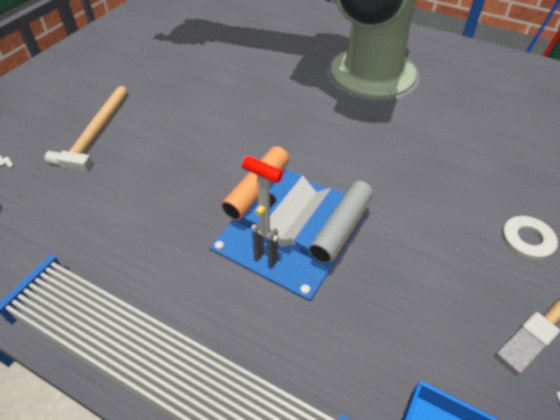

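View pics/top0.png

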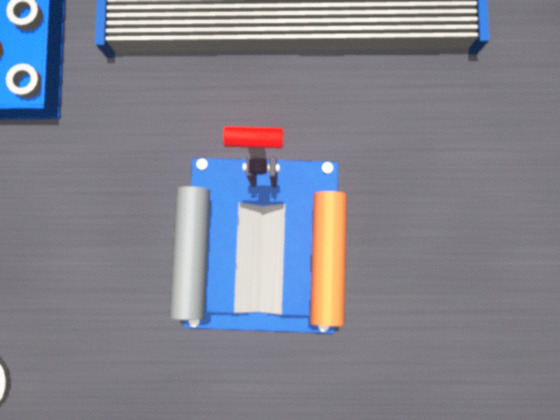

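The scene view shows the copper pipe at (257,183), the grey pipe at (341,222) and the clamp upright with its handle at (262,168). In the top view, copper is at (329,258) on the −y side, grey at (190,253) and the red handle at (253,137).

```bash
cat > h.py <<'E'
import cv2, numpy as np
from scipy.spatial.transform import Rotation as R
from bench import imaging
def ray(n,uv):
    m=imaging.camera_model(n); K=np.array(m["K"]); r=np.array(m["rotation"])
    r=r if r.shape==(3,3) else R.from_euler("xyz",r).as_matrix()
    d=np.linalg.inv(K)@[uv[0],uv[1],1]; return np.array(m["position"]),r@(d*[1,-1,-1])
def plane(n,uv,z):
    p,d=ray(n,uv); return p+d*(z-p[2])/d[2]
def tri(a,b):
    (p,d),(q,e)=ray("top",a),ray("scene",b)
    s=np.linalg.lstsq(np.c_[d,-e],q-p,rcond=None)[0]; u,v=p+s[0]*d,q+s[1]*e
    return (u+v)/2,np.linalg.norm(u-v)
def mask(im,c):
    h=cv2.cvtColor(im,cv2.COLOR_BGR2HSV)
    lo,hi={"cu":((6,110,80),(20,255,255)),"red":((0,200,90),(4,255,255)),"blue":((100,150,60),(120,255,255)),"grey":((70,5,70),(110,60,200))}[c]
    return cv2.inRange(h,lo,hi)
def blob(m,near):
    m=cv2.morphologyEx(m,cv2.MORPH_OPEN,np.ones((3,3)))
    cs=[c for c in cv2.findContours(m,0,1)[0] if cv2.contourArea(c)>60]
    return min(cs,key=lambda c:np.linalg.norm(np.array(cv2.minAreaRect(c)[0])-near)) if cs else None
E
python3 - <<'E'
from h import *
t,s=[cv2.imread(f"pics/{n}0.png") for n in("top","scene")]
def axis(c,z,n="top"):
    b=cv2.boxPoints(cv2.minAreaRect(c)); e=sorted(range(4),key=lambda i:np.linalg.norm(b[i]-b[(i+1)%4]))[:2]
    return [plane(n,(b[i]+b[(i+1)%4])/2,z) for i in e]
for c,nr in(("cu",(329,258)),("grey",(190,253))):
    k=blob(mask(t,c),nr); print(c,cv2.minAreaRect(k)); 
    e=axis(k,68); print(np.round(e,1), np.round(sum(e)/2,1), np.degrees(np.arctan2(*(e[0]-e[1])[1::-1])))
r=[cv2.minAreaRect(blob(mask(i,"red"),p)) for i,p in((t,(253,137)),(s,(262,168)))]; print(r); print("handle",tri(r[0][0],r[1][0]))
# white screws
g=cv2.inRange(cv2.cvtColor(t,cv2.COLOR_BGR2HSV),(0,0,190),(180,60,255))
for p in((202,164),(327,168),(194,323),(323,328)):
    q=blob2=[c for c in cv2.findContours(g,0,1)[0] if np.linalg.norm(c.mean((0,1))-p)<8]
    if q: c=max(q,key=len); u=c.mean((0,1)); print("screw",u,plane("top",u,12))
k=cv2.convexHull(blob(mask(t,"blue"),(262,245))); print("blue",cv2.boxPoints(cv2.minAreaRect(k)).tolist())
# vee edges: light low-saturation region
v=cv2.inRange(cv2.cvtColor(t,cv2.COLOR_BGR2HSV),(0,0,110),(60,70,255)); k=blob(v,(260,258)); rr=cv2.minAreaRect(k);print("vee",rr)
print([np.round(plane("top",p,45),1).tolist() for p in cv2.boxPoints(rr)])
cv2.imwrite("pics/crop.png",cv2.resize(t[110:350,150:370],None,fx=2.5,fy=2.5,interpolation=3))
E
```

```text
cu ((338.3462219238281, 258.9970703125), (13.151413917541504, 134.1098175048828), 1.1017061471939087)
[[603.6 -41.1  68. ]
 [440.2 -35.9  68. ]] [521.9 -38.5  68. ] -1.8464806100280886
grey ((202.0, 234.0), (28.0, 8.0), 90.0)
[[569.  129.4  68. ]
 [534.4 128.8  68. ]] [551.7 129.1  68. ] 0.9178475538875166
[((253.51779174804688, 130.01919555664062), (55.14737319946289, 4.071282863616943), 2.12109637260437), ((261.27349853515625, 168.8038787841797), (38.99183654785156, 13.329689979553223), 21.44773292541504)]
handle (array([636.31320441,  56.65823543, 230.57830076]), np.float64(3.6210833248118117))
screw [201.6 163.8] [651.88836788 140.42785732  12.        ]
screw [327.         167.26666667] [646.33278713 -30.0047436   12.        ]
screw [323.64 327.72] [432.78991254 -23.35272477  12.        ]
blue [[185.8080596923828, 326.8944091796875], [192.47218322753906, 156.95970153808594], [337.21038818359375, 162.63571166992188], [330.5462646484375, 332.5704345703125]]
vee ((259.23345947265625, 258.39630126953125), (44.6917724609375, 106.2480697631836), 1.818303108215332)
[[456.7, 89.5, 45.0], [591.3, 86.4, 45.0], [589.2, 29.0, 45.0], [455.0, 33.4, 45.0]]
```

View pics/crop.png

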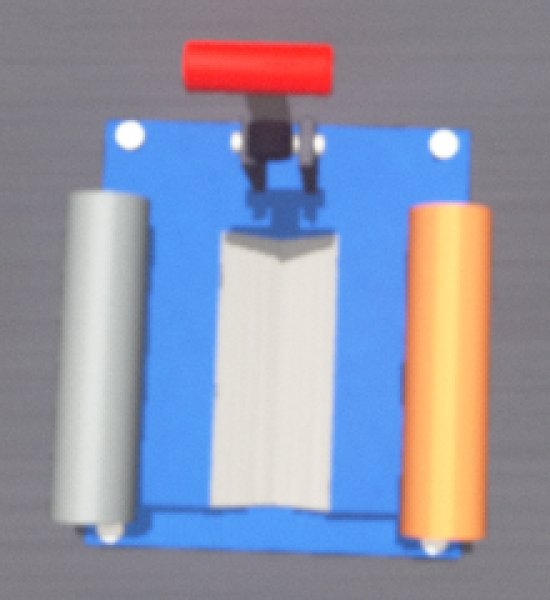

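The crop shows the copper pipe at about u 313–346, v 191–326, the vee at u 234–285, v 203–314, and the handle at (253,137). My copper, red and grey masks were too narrow, so I'll widen them.

```bash
cat >> h.py <<'E'
def mask(im,c):
    h=cv2.cvtColor(im,cv2.COLOR_BGR2HSV)
    if c=="red": return cv2.inRange(h,(0,150,60),(5,255,255))|cv2.inRange(h,(170,150,60),(180,255,255))
    return cv2.inRange(h,(6,90,60),(24,255,255))
def handle(t,s):
    r=[cv2.minAreaRect(blob(mask(i,"red"),p)) for i,p in((t,(253,137)),(s,(262,168)))]
    return r,tri(r[0][0],r[1][0])
def pipe(t,z):
    b=cv2.boxPoints(cv2.minAreaRect(cv2.convexHull(blob(mask(t,"cu"),(329,258)))))
    b=b[np.argsort(b[:,1])]; a,c=b[:2].mean(0),b[2:].mean(0); a,c=plane("top",a,z+10),plane("top",c,z+10)
    return (a+c)/2,np.linalg.norm(a-c),np.degrees(np.arctan2(*(a-c)[1::-1]))
E
python3 - <<'E'
from h import *
t,s=[cv2.imread(f"pics/{n}0.png") for n in("top","scene")]
print(pipe(t,62)); print(handle(t,s))
c=[plane("top",(u/2.5+150-.3,v/2.5+110-.3),45) for u,v in((221,233),(338,236),(330,510),(211,507))]; print(np.round(c,1),np.mean(c,0))
E
```

```text
(array([522.02053237, -26.2011108 ,  72.        ]), np.float64(162.52020739628483), np.float64(-1.716967567134907))
([((252.5, 137.0), (20.0, 59.0), 90.0), ((261.3233642578125, 168.92689514160156), (41.45330810546875, 14.911720275878906), 22.47943687438965)], (array([631.75899422,  56.17515797, 226.0325829 ]), np.float64(0.32866479686471745)))
[[593.4  87.   45. ]
 [591.7  26.9  45. ]
 [453.1  31.1  45. ]
 [454.6  90.9  45. ]] [523.21396473  58.95359073  45.        ]
```

```bash
cat >> h.py <<'E'
O=np.array([523.2,59.1]); A=np.radians(-1.75)
def W(x,y,z): return [O[0]+x*np.cos(A)-y*np.sin(A),O[1]+x*np.sin(A)+y*np.cos(A),z]
E
python3 - <<'E'
from h import *
from bench import bot, solve_ik
o=min(([np.pi,0,A+s*np.pi/2] for s in(1,-1)),key=lambda o:(lambda q:9 if q is None else abs(q[5]))(solve_ik(W(1,-150,51),o)))
print(o,solve_ik(W(1,-150,51),o),solve_ik(W(1,-48,51),o))
bot.grip(0.5); bot.move_ptp(W(1,-150,150),o); bot.movel(W(1,-150,51),threshold=8)
s=bot.get_state(); print(s["t"],s["tcp_pos"],s["contact_force"],W(1,-150,51))
cv2.imwrite("pics/s1.png",np.hstack([imaging.capture("scene")[60:340,150:450],imaging.capture("top")[100:380,150:450]]))
E
```

```text
[3.141592653589793, 0, np.float64(1.5402530648849957)] [-0.31309191  0.4792837  -0.48126834  0.61024428  0.          1.28824768] [-0.12001992  0.47252002 -0.49363016  0.60464615  0.          1.48131967]
3.4333 [520.15738122 -91.2969436   51.57957122] [-0.73856484 -1.20389036  0.06731005] [np.float64(519.6187566093633), np.float64(-90.86057713871676), 51]
```

View pics/s1.png

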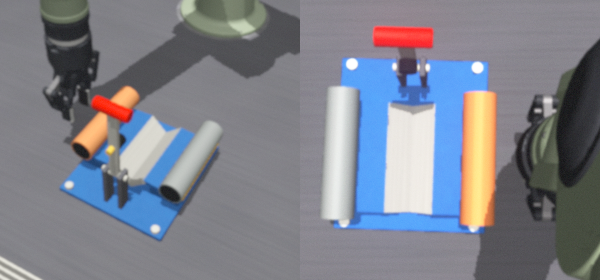

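The gripper is outside the copper pipe with the fingers straddling its middle: right of the pipe at u≈540 in the top half, pipe at u≈478. Next is the push.

```bash
python3 - <<'E'
from h import *
from bench import bot
bot.movel(W(1,-122,51),max_speed=60)
for y in(-95,-75,-62,-50):
    hit=bot.movel(W(1,y,51),max_speed=28,threshold=10); s=bot.get_state(); print(s["t"],y,hit,np.round(s["tcp_pos"],1),np.round(s["contact_force"],1))
    if hit: break
bot.dwell(.3)
cv2.imwrite("pics/s2.png",np.hstack([imaging.capture("scene")[60:340,150:450],imaging.capture("top")[100:380,150:450]]))
E
```

```text
5.2667 -95 False [521.1 -35.8  50.9] [-0.1  0.2  0.6]
6.1333 -75 False [521.7 -15.7  50.9] [-0.2  0.   0.2]
6.75 -62 False [522.1  -2.5  50.9] [ 0.3 -0.2 -0.8]
7.325 -50 False [522.7   9.2  51. ] [ 0.5 -0.9 -0.1]
```

View pics/s2.png

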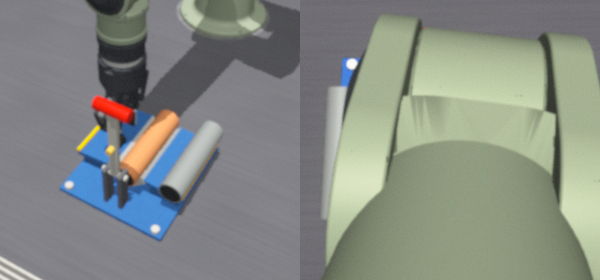

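The copper pipe lies in the vee (left half, around (150,147)) and the grey pipe is still on its ledge. I'll back off, take a clear look, then go behind the handle.

```bash
python3 - <<'E'
from h import *
from bench import bot
bot.movel(W(1,-105,51)); bot.movel(W(1,-150,310),max_speed=200); bot.grip(0)
t=imaging.capture("top"); print("pipe",pipe(t,45),"expect",W(1,0,45))
o=[np.pi,0,A]
bot.move_ptp(W(155,-60,310),o); bot.movel(W(150,0,310)); print(bot.movel(W(150,0,223),threshold=8))
s=bot.get_state(); print(s["t"],np.round(s["tcp_pos"],1),np.round(W(150,0,223),1),np.round(s["contact_force"],1))
cv2.imwrite("pics/s3.png",np.hstack([imaging.capture("scene")[60:340,150:450],t[100:380,150:450]]))
E
```

```text
pipe (array([524.8679181 ,  58.80107432,  55.        ]), np.float64(160.03592772301337), np.float64(-1.912081566667455)) expect [np.float64(524.1995335908367), np.float64(59.06946148679018), 45]Traceback (most recent call last):
  File "<stdin>", line 6, in <module>
bench.IKError: the arm cannot follow that straight line within its joint ranges
```

```bash
python3 - <<'E'
from h import *
from bench import bot, solve_ik
s=bot.get_state(); print(s["t"],np.round(s["tcp_pos"],1),np.round(s["qpos"],2),np.round(s["orientation"],2))
for x,z in((150,310),(150,260),(150,223),(129,223),(60,220)):
  for p in(0,-.3,.3):
    for y in(A,A+np.pi): q=solve_ik(W(x,0,z),[np.pi,p,y]); print(x,z,p,round(y,2),None if q is None else np.round(q,2))
E
```

```text
11.8 [676.1  -5.8 310. ] [-0.12  0.55  0.35  1.37 -0.    3.05] [ 3.14  0.   -0.03]
150 310 0 -0.03 [-0.03  0.55  0.35  1.37  0.   -3.14]
150 310 0 3.11 [-0.03  0.55  0.35  1.37  0.    0.  ]
150 310 -0.3 -0.03 [-0.03  0.3  -0.08  0.89 -0.   -3.14]
150 310 -0.3 3.11 [-0.03  0.9   0.95  1.92  0.    0.  ]
150 310 0.3 -0.03 [-0.03  0.9   0.95  1.92  0.   -3.14]
150 310 0.3 3.11 [-0.03  0.3  -0.08  0.89 -0.    0.  ]
150 260 0 -0.03 [-0.03  0.56  0.24  1.25  0.   -3.14]
150 260 0 3.11 [-0.03  0.56  0.24  1.25  0.    0.  ]
150 260 -0.3 -0.03 [-0.03  0.32 -0.17  0.78 -0.   -3.14]
150 260 -0.3 3.11 [-0.03  0.87  0.77  1.77  0.    0.  ]
150 260 0.3 -0.03 [-0.03  0.87  0.77  1.77  0.   -3.14]
150 260 0.3 3.11 [-0.03  0.32 -0.17  0.78 -0.    0.  ]
150 223 0 -0.03 [-0.03  0.57  0.17  1.17  0.   -3.14]
150 223 0 3.11 [-0.03  0.57  0.17  1.17  0.    0.  ]
150 223 -0.3 -0.03 [-0.03  0.35 -0.23  0.69 -0.   -3.14]
150 223 -0.3 3.11 [-0.03  0.87  0.67  1.67  0.    0.  ]
150 223 0.3 -0.03 [-0.03  0.87  0.67  1.67  0.   -3.14]
150 223 0.3 3.11 [-0.03  0.35 -0.23  0.69 -0.    0.  ]
129 223 0 -0.03 [-0.03  0.53  0.1   1.14  0.   -3.14]
129 223 0 3.11 [-0.03  0.53  0.1   1.14  0.    0.  ]
129 223 -0.3 -0.03 [-0.03  0.31 -0.29  0.67 -0.   -3.14]
129 223 -0.3 3.11 [-0.03  0.81  0.56  1.62  0.    0.  ]
129 223 0.3 -0.03 [-0.03  0.81  0.56  1.62  0.   -3.14]
129 223 0.3 3.11 [-0.03  0.31 -0.29  0.67 -0.    0.  ]
60 220 0 -0.03 [-0.03  0.4  -0.11  1.06  0.   -3.14]
60 220 0 3.11 [-0.03  0.4  -0.11  1.06  0.    0.  ]
60 220 -0.3 -0.03 [-0.03  0.19 -0.46  0.62 -0.   -3.14]
60 220 -0.3 3.11 [-0.03  0.65  0.26  1.48  0.    0.  ]
60 220 0.3 -0.03 [-0.03  0.65  0.26  1.48  0.   -3.14]
60 220 0.3 3.11 [-0.03  0.19 -0.46  0.62 -0.    0.  ]
```

Only the wrist limit was in the way, so I'll use the half-turn yaw (A+π).

```bash
python3 - <<'E'
from h import *
from bench import bot
bot.move_ptp(W(150,0,310),[np.pi,0,A+np.pi]); print(bot.movel(W(150,0,223),threshold=8))
s=bot.get_state(); print(s["t"],np.round(s["tcp_pos"],1),np.round(W(150,0,223),1),np.round(s["contact_force"],1),s["opening"])
cv2.imwrite("pics/s3.png",imaging.capture("scene")[60:340,150:450])
E
```

```text
False
15.1167 [673.6  54.5 223.9] [673.1  54.5 223. ] [-0.2  0.1 -0.5] -0.001107454450691046
```

View pics/s3.png

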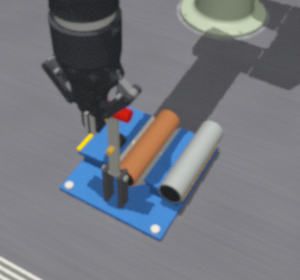

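The closed fingers are behind the red handle, which is partly hidden at about (122,113). Now I'll push it over along its arc, then press from above.

```bash
python3 - <<'E'
from h import *
from bench import bot
def st(k):
    s=bot.get_state(); print(k,round(s["t"],2),np.round(s["tcp_pos"],1),np.round(s["contact_force"],1)); return s
H=lambda d:(108-140*np.cos(np.radians(d)),86+140*np.sin(np.radians(d)))
for d in(90,80,70,60,50):
    x,z=H(d); h=bot.movel(W(x+21,0,z-3),max_speed=60,threshold=20); st((d,h))
    if h: break
else:
    p=bot.get_state()["tcp_pos"]; x,z=H(50)
    bot.movel(W(x+35,0,z+20)); bot.movel(W(x+25,0,z+35)); bot.movel(W(x-4,0,z+35))
    st("above")
cv2.imwrite("pics/s4.png",imaging.capture("scene")[60:340,150:450])
E
```

```text
(90, False) 15.67 [652.4  55.2 223.7] [-0.3 -0.2  0.9]
(80, False) 16.23 [627.7  56.  220.8] [0.3 0.8 0.9]
(70, False) 16.78 [604.2  56.6 214.5] [ 0.3 -0.6  0.7]
(60, False) 17.34 [582.1  57.3 204.3] [-0.3  0.4 -0.6]
(50, False) 17.9 [562.   57.9 190.3] [-0.   0.  -0.8]
above 18.84 [536.9  58.7 227.9] [0.6 0.2 0.5]
```

View pics/s4.png

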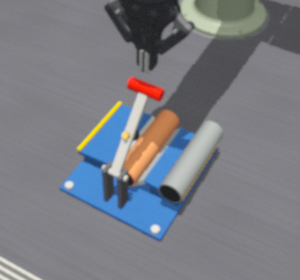

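The handle has swung to about 50° (red bar at (145,88) in the crop) and the fingers are above it. Next I press down along the arc.

```bash
python3 - <<'E'
from h import *
from bench import bot
def st(k):
    s=bot.get_state(); print(k,round(s["t"],2),np.round(s["tcp_pos"],1),np.round(s["contact_force"],1)); return s
H=lambda d:(108-140*np.cos(np.radians(d)),86+140*np.sin(np.radians(d)))
st(0)
for d in(50,40,30,20,12,5,2,0,-1,-2):
    x,z=H(d); h=bot.movel(W(x,0,z+10),max_speed=60 if d>5 else 15,threshold=15 if d>5 else 8); st((d,h))
    if h: break
bot.dwell(.3); st("end")
cv2.imwrite("pics/s5.png",imaging.capture("scene")[60:340,150:450])
E
```

```text
0 18.89 [537.6  58.7 228. ] [-0.5  0.   0.9]
(50, False) 19.47 [541.2  58.5 202.7] [ 0.3 -0.6  0.5]
(40, False) 20.02 [524.1  59.1 186.1] [0.1 0.1 0.4]
(30, False) 20.58 [509.9  59.5 165.8] [ 0.5 -0.2  0.2]
(20, False) 21.14 [499.4  59.8 143.6] [ 0.3 -0.  -0.1]
(12, False) 21.62 [493.9  60.  124.7] [-0.7 -0.  -1.1]
(5, False) 22.91 [492.   60.  108.3] [ 0.1 -0.1 -0.4]
(2, False) 23.55 [491.3  60.1 100.8] [ 0.6 -0.6  0.1]
(0, False) 24.02 [491.1  60.1  95.9] [ 0.3 -0.4  0. ]
(-1, False) 24.34 [491.4  60.1  93.8] [-1.4  0.3  4.5]
(-2, True) 24.55 [491.4  60.1  93.4] [-2.7  0.4 10.6]
end 24.85 [491.4  60.1  93.4] [-2.1  0.3  9.7]
```

View pics/s5.png

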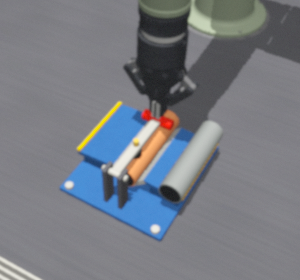

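The force rose to about 10 N at the level position, so the foot is on the pipe. I'll retreat and verify in both views.

```bash
python3 - <<'E'
from h import *
from bench import bot
bot.movel(W(-32,0,180)); bot.movel(W(-120,-150,320),max_speed=250); bot.move_j([-1.0]+list(bot.get_state()["qpos"][1:])); bot.dwell(.5)
t,s=imaging.capture("top"),imaging.capture("scene")
r=[cv2.minAreaRect(blob(mask(i,"red"),p)) for i,p in((t,(255,275)),(s,(305,180)))]
print(r,tri(r[0][0],r[1][0]),"expect",W(-32,0,86)); print("t",bot.get_state()["t"])
cv2.imwrite("pics/s6.png",np.hstack([cv2.resize(i,None,fx=1.4,fy=1.4) for i in(s[100:340,200:400],t[120:360,150:350])]))
E
```

```text
[((256.0, 283.5), (17.0, 46.0), 90.0), ((307.534423828125, 178.42132568359375), (31.779205322265625, 10.306770324707031), 23.629377365112305)] (array([491.18297539,  61.26037767,  84.57995168]), np.float64(0.43435401765170045)) expect [np.float64(491.21492509322525), np.float64(60.077232422714324), 86]
t 28.2333
```

View pics/s6.png

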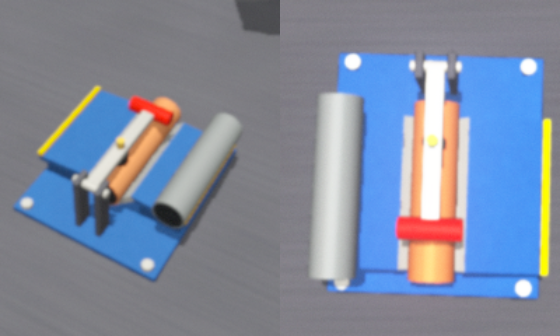

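The copper pipe is centred in the vee, with its top view spanning about (432,100)–(432,282). The clamp arm lies level over it with the handle at (430,229), the grey pipe is untouched and the robot is clear.

```bash
python3 -c "
from bench import bot
print(bot.sign_off(), bot.get_state()['t'])"
```

```text
the job is handed in; nothing more can be done
the job is handed in; nothing more can be done
```

The copper pipe is in the vee with the clamp foot resting on it, and the job is handed in after about 28 s of the 53 s allowed.

**What I did:** I pushed the pipe off its ledge from outside the kerb with half-open fingers, so it rolled into the vee, then backed off. I swung the clamp arm down with shut fingers, pushing it over from behind the handle and then pressing from above until the force rose to about 10 N, and withdrew.

**Last checks:**
- **Pipe:** measured before clamping, its centre was within 1 mm of the vee's middle line, and it lay parallel to the vee to about 0.2°. The last picture, taken with the clamp down, shows it still centred.
- **Clamp:** the handle measured at [491, 61, 85] mm against an expected [491, 60, 86] mm for a level arm, which agrees within camera accuracy. I pressed the handle about 2 mm below level before the force threshold stopped me, probably because the rubber foot compressed.
- **Rest of the scene:** the grey pipe is still on its own ledge and the robot was touching nothing.

One line move was refused because of the last joint's range. Nothing moved, and I used the half-turned wrist instead. My first colour masks were too narrow, so I widened them before the first move.

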